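# Clean and dry terminal blocks at the panel-assembly bench

## Task

Pull the drawer open and put every blue terminal block that is in it into the steel pan on the white mark; then slide the pan along the plate, never lifting it, until it is centred on the green mark in front of the cleaner canister, and press the canister's red cap fully down and let it come up again. After that slide the pan with its blocks, again without lifting, until it is centred on the orange drying mark, leave it there, and see that the drawer is shut fully. Leave the coil, the cutters and the drill alone.

Things in the scene. Friction and masses are not known exactly. Their poses are not given: they have to be found in the camera images.
- plate: Fixed dark steel sliding plate on the bench, 200 (x) x 430 (y) x 18 mm, its top 18 mm above the bench. Origin: centre of its underside; yaw is small. The three marks are painted on it side by side along its y axis, 135 mm apart, in any order.
- mark_white: White painted ring, outer radius 67 mm, with a white dot in its centre, flat on the plate: where the pan stands at the start. Origin: its centre, on the plate's top (18 mm above the bench).
- mark_green: Green painted ring like the white one: where the pan must be for spraying, in front of the canister. Origin: its centre on the plate's top.
- mark_orange: Orange painted ring like the white one: where the pan is left to dry. Origin: its centre on the plate's top.
- pan: Loose round shallow steel pan, 0.7 kg, outer radius 60 mm, wall 3 mm thick and 20 mm high overall, floor 4 mm thick. Origin: centre of its underside, z up. A black bar handle, 18 mm wide (pan's y) and 14 mm high, runs along the pan's -x axis from 62 to 122 mm from the centre, its middle 33 mm above the pan's underside. It starts with its handle pointing roughly to the robot.
- block1: Blue terminal block (box, with a white band near its foot and two brass screws on its top), 20 (x) x 24 (y) x 42 (z) mm, 50 g. Origin: the centre of the box; z up as it stands at the start in the drawer. Two to four of the blocks are present.
- block2: Blue terminal block, the same as block1; may be absent.
- block3: Blue terminal block, the same as block1; may be absent.
- block4: Blue terminal block, the same as block1; may be absent.
- canister: Fixed white cleaner canister with yellow and red bands, radius 22 mm (foot 26 mm), standing on the plate with its axis 92 mm behind the green mark's centre. Origin: centre of its underside on the plate's top. The red cap on it, radius 17 mm, has its top 156 mm above this origin and a small white spout 42 mm long from the axis towards the green mark.
- cap_top (a point): Centre of the top face of the canister's red cap: press here straight down.
- cap (a joint): How far the cap is pressed down, m: 0 up, 0.007 fully down; sprung, about 7 N when fully down, comes up by itself.
- unit_drawer0_handle (a point): Middle of the steel bar handle of the blue-fronted drawer in the fixed grey drawer unit (220 deep x 190 wide x 90 mm high), moving with the drawer: a round bar 11 mm thick, 95 mm long along this point's y, 35 mm in front of the drawer's face and 38 mm below the unit's top. The drawer opens along this point's -x, towards the robot.
- unit_drawer0 (a joint): How far the drawer is pulled out, m: 0 shut, 0.15 fully open. Its face is 15 mm thick, top edge 79 mm above the bench; inside it is 148 mm wide, its floor 22 mm above the bench and its walls' tops 68 mm above the bench. The blocks stand in its front part.
- coil: Bystander: white and yellow ring coil, about 65 mm tall on a 50 mm square foot, standing on the bench to the right of the drawer unit. Origin: centre of its foot.
- cutters: Bystander: side cutters with red handles, about 140 mm long and 11 mm thick, lying on the bench. Origin: near the joint, on the bench.
- drill: Bystander: red and black cordless drill lying on its side, about 190 x 200 x 58 mm. Origin: under its motor barrel.
There are look-alikes about, which are no part of the job. Several things have the shape of the pan; the one meant has the colours described above.

How it is judged:
By the outcome, as a careful person would: the job done as asked, in the order asked, and still so for the second after the job is handed in, with the robot touching nothing.
Of block1, block2, block3, block4 only 2 to 4 are there at a start; the rules pass over those that are not, and their reading is None.
At some moment in a run one of pan may be knocked a few centimetres aside while the robot is not near it.
Once in a run the grip may slacken for a moment while it holds something.
It also fails if it takes over 210 s, if anything falls off the work surface, if the arm or the gripper's body presses on something with over 40 N, if the wrist force passes 120 N, or if a joint passes its speed limit or range.

## Robot

A 6-joint arm with a two-finger parallel gripper is mounted at the origin on the work surface. World frame = base frame: x ahead of the robot, y to its left, z up, the work surface at z = 0. Lengths are in mm, angles in rad, forces in N, time in s.
With the tool pointing down it reaches from about 425 to 950 mm from the base axis. Payload 3.5 kg.
Tool frame: the origin (TCP) lies at the very end of the fingers, on their centre line; the grasp point (between the pads) lies 19 mm behind it; z points along the fingers, y is the line along which they close (so a half turn about z gives the same grasp; the last joint's range is limited). The gripper opens to 85 mm and grips with 20 to 120 N. Pads are 22 mm wide; open, the fingers measure 114 mm over their backs; the gripper's body (76 mm by 85 mm) begins 54 mm behind the grasp point. The pads swing forward as they close: fully open they stand 13 mm farther back than shut.
Start: joints at [1.196, 0.286, 1.577, -0, 1.279, -0.15], TCP at [150.429, 658.01, 231.325] pointing down, gripper open.
Joint ranges: [-2.77, 2.77], [-0.9, 2.22], [0.21, 2.48], [-1.53, 4.67], [0.24, 2.81], [-2.84, 2.84]. Speed limits (rad/s): [2.79, 2.79, 3.14, 3.14, 3.14, 3.14].

## Interface

Orientations are given as a rotation vector (axis times angle).
In Python, from workcell import ctrl gives the robot as it stands.
- The arm moves only by the shell command python3 -m pendant 'ROWS'. ROWS is JSON, a list that holds one entry, the list of rows, each a list of 5 numbers: the shift along the tool's x, y, z in m, then the turn about the tool's z in degrees, then the finger opening in m, from 0 to 0.0854. In form: [[[dx, dy, dz, turn, claw], ...]]. A call has 1 to 5 rows; each row is the pose to reach, as a shift and turn from the pose commanded when the call began, along the tool's axes at that moment; what a row does not reach only later rows make up. A row lasts 1/8 s, in which the tool goes at most 62.5 mm and 10.7 degrees, less where a joint would pass 70% of its speed; a pose out of reach is approached as far as the arm can. A call with a gripper value outside its range is refused whole. The fingers move at their own pace and stop on an object; the grip force is fixed at half the most. Time passes only in rows, so rows that repeat a pose let the fingers close. It gives the time, the measured TCP pose, the force, the opening and the grip force at its end, in the units of the state.
- ctrl.sense(): the state, without advancing time (a new reading comes with each control period).
- ctrl.snapshot(name): name is "side" or "top" or "wrist"; returns a dict with "img" (400x640x3 uint8, red, green, blue), "mtx" (3x3 intrinsics, pixels), "origin" and "attitude" of the camera in the world. Camera axes: x right, y up, looking along -z (the intrinsics and any distortion apply to the point x, -y, -z); pixel columns grow to the right and rows downward; lengths in mm; the calibration is good to about 2 mm. A picture is of the moment at which its call begins. There is no depth.
- ctrl.finish_job(): hands the job in; it is judged then, once.
Trained networks look in a picture, given as the dict that the camera call returned (one of the last four; its "shot" number tells which), for a name from the list of things; names that differ only in an ending like _2 or _b are one class to them, and where a whole thing is asked for, a point or a joint stands for the part that bears it (a point fixed in the world has none). Each returns a list of dicts, best first, with "conf" (0 to 1); they miss things now and then, are a little off and sometimes report something else, mostly with a low value. They report only what shows in the picture. A call takes as long as a camera call. They do not tell look-alikes from the thing itself.
- ctrl.masks_of(picture, query): "mask" (400x640 bool, what is visible of it) and "bbox" ([left, top, width, height] in pixels, round what is visible of it).
The state is a dict: "clock": time; "qpos": joint angles; "qvel": joint speeds; "effort": joint torques, N m; "position": TCP position; "tool_rot": TCP orientation; "wrist_force": force on the tool from outside, world axes, zero at the start; "moment": the same for the moment, N m; "width": opening from 0.0 (shut) to 1.0 (fully open); "gripper_force": force on a finger pad.
Only numpy, scipy, OpenCV 4.12 (cv2) and the standard library are available. Lean on these libraries where they do the work, as an engineer would, in place of code of your own. Each camera call takes 0.05 s, during which the arm holds its last target. There are 200 camera calls.

## Working session

There is one attempt and no reset: what is moved stays moved. The work goes in short steps, Python scripts to look and compute and a shell command to move; the robot and the scene stay as the last step left them, time stands still between calls to the robot, and variables do not carry over. Pictures are saved under pics/ and viewed, at most 18 in all, crops included, and the job is handed in when it is done.

```bash
ls; mkdir -p pics; cat > h.py <<'E'
from workcell import ctrl
import numpy as np, cv2
from scipy.spatial.transform import Rotation as R
def att(s):
    a=np.array(s["attitude"],float)
    return a if a.shape==(3,3) else R.from_rotvec(a).as_matrix()
def ray(s,u,v):
    K=np.array(s["mtx"]); p=np.linalg.inv(K)@[u,v,1]
    return np.array(s["origin"],float), att(s)@np.array([p[0],-p[1],-p[2]])
def at_z(s,u,v,z):
    o,d=ray(s,u,v); return o+d*(z-o[2])/d[2]
def pix(s,P):
    c=att(s).T@(np.array(P,float)-s["origin"]); q=np.array(s["mtx"])@[c[0],-c[1],-c[2]]; return q[:2]/q[2]
def save(s,n,box=None,sc=1):
    im=s["img"][:,:,::-1]
    if box: im=im[box[1]:box[3],box[0]:box[2]]
    cv2.imwrite("pics/"+n,cv2.resize(im,None,fx=sc,fy=sc,interpolation=cv2.INTER_CUBIC))
E
python3 - <<'E'
from h import *
for n in("top","side"):
    s=ctrl.snapshot(n); save(s,n+"0.png",sc=1.25)
    print(n,s["origin"],s["attitude"],s["mtx"],[k for k in s])
    for q in["plate","pan","mark_white","mark_green","mark_orange","canister","unit_drawer0_handle","coil","cutters","drill","block1"]:
        for m in ctrl.masks_of(s,q)[:3]:
            ys,xs=np.nonzero(m["mask"]); print(q,round(m["conf"],2),m["bbox"],xs.mean().round(1),ys.mean().round(1),len(xs))
print(ctrl.sense())
E
```

```text
pics
top [ 445.31769482  -11.67433993 1246.92348471] [ 0.07965128 -0.05994302 -1.55775014] [[407.7554933    0.         321.02593757]
 [  0.         407.7554933  195.6611903 ]
 [  0.           0.           1.        ]] ['img', 'mtx', 'origin', 'attitude', 'shot']
plate 0.65 [212.6, 163.0, 143.5, 69.2] 286.5 196.3 4536
pan 0.55 [345.9, 252.4, 67.1, 40.9] 371.1 275.9 1442
mark_white 0.68 [270.6, 183.2, 38.6, 44.3] 296.4 200.6 252
mark_white 0.23 [260.3, 181.0, 39.4, 58.7] 281.0 202.5 1449
mark_green 0.81 [216.8, 179.2, 42.8, 42.2] 238.5 200.1 1500
mark_orange 0.94 [306.8, 177.5, 44.4, 48.1] 327.5 200.9 1550
canister 0.73 [224.4, 155.6, 23.4, 22.8] 233.9 166.1 416
canister 0.59 [221.7, 270.4, 42.9, 15.3] 242.8 274.1 427
unit_drawer0_handle 0.84 [397.0, 171.4, 65.9, 23.1] 429.0 179.7 935
unit_drawer0_handle 0.32 [225.1, 155.4, 22.0, 25.7] 233.8 166.6 453
coil 0.81 [480.4, 182.6, 23.1, 16.0] 490.9 189.3 329
cutters 0.56 [221.3, 270.3, 43.5, 15.0] 242.3 273.9 360
drill 0.71 [109.3, 168.1, 68.2, 73.7] 143.6 213.1 2276
block1 0.3 [221.2, 157.9, 13.9, 19.9] 227.2 163.2 151
side [ 217.34960187 
[... 1031 characters left out ...]
6
{'clock': 1.2, 'qpos': array([ 1.19602557e+00,  2.86300604e-01,  1.57670626e+00, -1.40749708e-05,
        1.27855344e+00, -1.50012098e-01]), 'qvel': array([ 7.95217452e-04,  4.53984135e-05,  8.02863155e-04,  4.72700468e-04,
        5.22907172e-04, -1.19442519e-03]), 'effort': array([-8.43718663e-04, -4.05974543e+01, -2.92925513e+01, -2.03096979e-04,
        8.38475989e-04, -1.07393721e-07]), 'position': array([150.41830307, 658.02100233, 231.32106994]), 'tool_rot': array([3.52298691e-01, 3.12175520e+00, 4.35923869e-05]), 'wrist_force': array([ 0.39080043, -0.33876025,  0.37517216]), 'moment': array([-0.02157955, -0.05096938,  0.00972991]), 'gripper_force': 0.0, 'width': 1.0019742732934696}
```

View pics/top0.png

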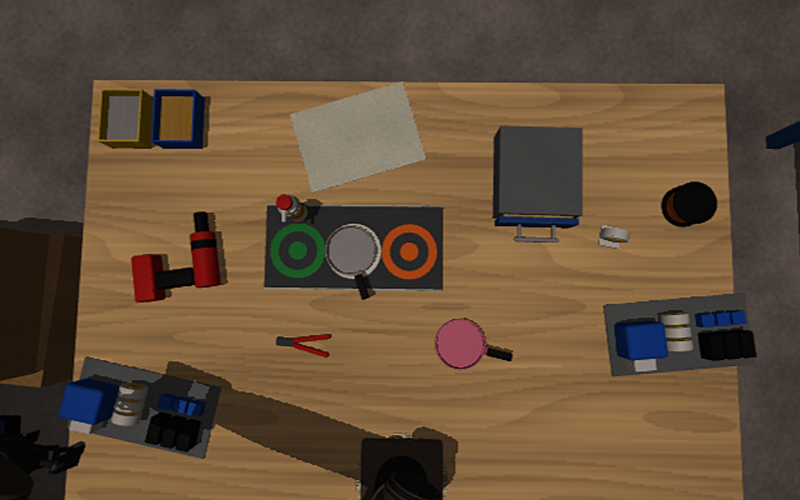

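View pics/side0.png

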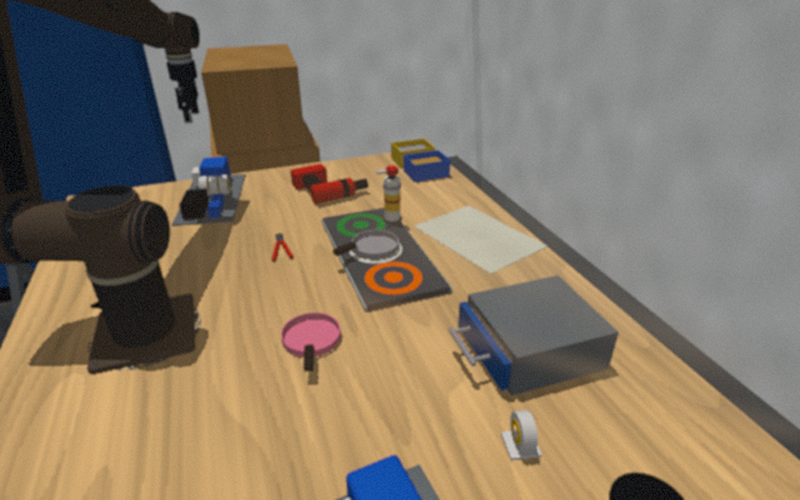

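The top view shows green at (298,250), the pan on white at (353,250), orange at (410,252), the canister cap at (285,202) and the drawer handle at (536,240). The pink pan is a look-alike. Next I'll compute positions.

```bash
python3 - <<'E'
from h import *
s=ctrl.snapshot("top"); im=s["img"]; hsv=cv2.cvtColor(im,cv2.COLOR_RGB2HSV)
def cen(mask,box):
    m=np.zeros_like(mask); x0,y0,x1,y1=box; m[y0:y1,x0:x1]=mask[y0:y1,x0:x1]
    ys,xs=np.nonzero(m); return (xs.mean(),ys.mean(),len(xs),(xs.min(),xs.max(),ys.min(),ys.max())),m
H,S,V=cv2.split(hsv)
def rep(n,mask,box,z):
    c,m=cen(mask,box); 
    e=cv2.minEnclosingCircle(np.argwhere(m)[:,::-1].astype(np.float32))
    print(n,np.round(c[:2],1),c[2:],at_z(s,c[0],c[1],z).round(1),"circ",at_z(s,*e[0],z).round(1),e[1])
rep("green",(H>45)&(H<90)&(S>120)&(V>50),(205,165,265,235),18)
rep("orange",(H>5)&(H<15)&(S>180)&(V>120),(300,165,360,235),18)
rep("cap",((H<6)|(H>174))&(S>150),(215,150,245,180),174)
rep("bluefront",(H>100)&(H<130)&(S>120),(385,160,475,190),79)
for p in[(412,192),(446,192),(429,192)]: print("bar",at_z(s,*p,52).round(1))
save(s,"hand.png",(200,90,480,250),2.85)
print("unit corners top", [at_z(s,*p,90).round(1) for p in[(398,101),(465,102),(396,172),(465,174)]])
P=[at_z(s,u,v,18) for u,v in[(213,164),(354,166),(354,232),(211,230)]]; print("plate",np.round(P,1))
# pan gray/handle
c,m=cen((V<45),(270,210,305,245)); print("pan handle blob",c)
E
```

```text
green [237.8 200. ] (942, (np.int64(216), np.int64(259), np.int64(178), np.int64(221))) [538.8 256.6  18. ] circ [539.2 256.8  18. ] 22.1645450592041
orange [327.  200.9] (917, (np.int64(305), np.int64(349), np.int64(179), np.int64(222))) [539.3 -13.8  18. ] circ [538.7 -13.8  18. ] 22.104516983032227
cap [227.  161.5] (125, (np.int64(221), np.int64(233), np.int64(156), np.int64(167))) [629.8 254.5 174. ] circ [629.7 254.5 174. ] 6.265082359313965
bluefront [428.4 177.2] (457, (np.int64(396), np.int64(462), np.int64(173), np.int64(181))) [ 606.3 -304.7   79. ] circ [ 606.9 -306.5   79. ] 33.06064987182617
bar [ 565.7 -263.    52. ]
bar [ 566.8 -362.5   52. ]
bar [ 566.3 -312.8   52. ]
unit corners top [array([ 826.8, -216.5,   90. ]), array([ 825.5, -410. ,   90. ]), array([ 618.8, -209.9,   90. ]), array([ 615.1, -406.1,   90. ])]
plate [[648.3 335.9  18. ]
 [646.7 -94.7  18. ]
 [446.6 -95.8  18. ]
 [447.3 334.7  18. ]]
pan handle blob (np.float64(289.9931818181818), np.float64(225.26363636363635), 440, (np.int64(270), np.int64(304), np.int64(210), np.int64(239)))
```

View pics/hand.png

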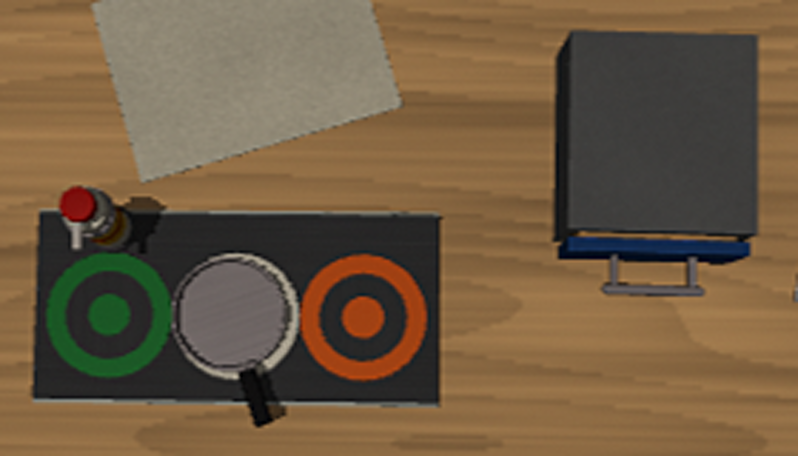

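Positions agree with the given sizes: marks at x≈539, y = 257/121/−14, and the drawer slightly ajar with its handle near (566,−313,52). I'll start moving.

```bash
cat > go.py <<'E'
# how far to go: python3 go.py x y z yaw(deg of tool y in world; mod 180)
import sys; from h import *
s=ctrl.sense(); M=R.from_rotvec(s["tool_rot"]).as_matrix(); p=np.array(s["position"])
yaw=np.degrees(np.arctan2(M[1,1],M[0,1])); print("pos",p.round(1),"yaw",yaw.round(1),"t",round(s["clock"],1),"F",np.round(s["wrist_force"],1),"w",round(s["width"],3),"g",round(s["gripper_force"],1))
a=list(map(float,sys.argv[1:]))
if a:
    d=M.T@(np.array(a[:3])-p)/1000; print("d",d.round(4),"turn",round(-(a[3]-yaw),1) if len(a)>3 else "")
E
python3 -m pendant '[[[-0.379,-0.178,0,53,0.03],[-0.379,-0.178,0,53,0.03],[-0.379,-0.178,0,53,0.03],[-0.379,-0.178,0,53,0.03],[-0.379,-0.178,0,53,0.03]]]'; python3 go.py 560 0 230 0
```

```text
clock: 1.88
position: [398.0, 464.1, 231.6]
tool_rot: [1.716, 2.632, 0.001]
wrist_force: [0.1, 0.4, 0.2]
width: 0.352
gripper_force: 0.0
pos [398.  464.1 231.6] yaw 23.8 t 1.9 F [0.1 0.4 0.2] w 0.352 g 0.0
d [-0.49   -0.039   0.0015] turn 23.8
```

```bash
python3 -m pendant '[[[-0.49,-0.039,0,24,0.03],[-0.49,-0.039,0,24,0.03],[-0.49,-0.039,0,24,0.03],[-0.49,-0.039,0,24,0.03],[-0.49,-0.039,0,24,0.03]]]' >/dev/null; python3 -m pendant '[[[-0.48,0.06,0,0,0.03],[-0.48,0.06,0,0,0.03],[-0.48,0.06,0,0,0.03],[-0.48,0.06,0,0,0.03],[-0.48,0.06,0.05,0,0.03]]]'>/dev/null;  python3 go.py 540 -313 180 0
```

```text
pos [ 541.3 -140.1  219.9] yaw 0.1 t 3.1 F [ 0.8 -0.5 -0.2] w 0.352 g 0.0
d [-0.1728 -0.0018  0.0402] turn 0.1
```

```bash
python3 -m pendant '[[[-0.173,0.0,0.03,0,0.03],[-0.173,0.0,0.03,0,0.03],[-0.173,0.0,0.03,0,0.03],[-0.173,0.0,0.03,0,0.03],[-0.173,0.0,0.03,0,0.03]]]' >/dev/null; python3 go.py; python3 - <<'E'
from h import *
s=ctrl.snapshot("wrist"); print(s["origin"],att(s).round(2).tolist(), pix(s,[566,-313,52]))
save(s,"w1.png"); 
for m in ctrl.masks_of(s,"unit_drawer0_handle")[:2]: print(m["conf"],m["bbox"])
E
```

```text
pos [ 540.7 -310.3  188.2] yaw 0.1 t 3.8 F [0.  0.1 0.7] w 0.351 g 0.0
[ 540.51553345 -230.73009724  331.02185995] [[1.0, -0.0, -0.0], [0.0, 0.95, 0.32], [-0.0, -0.32, 0.95]] [350.27806418 184.23823898]
0.83 [344.0, 67.4, 97.1, 225.3]
```

View pics/w1.png

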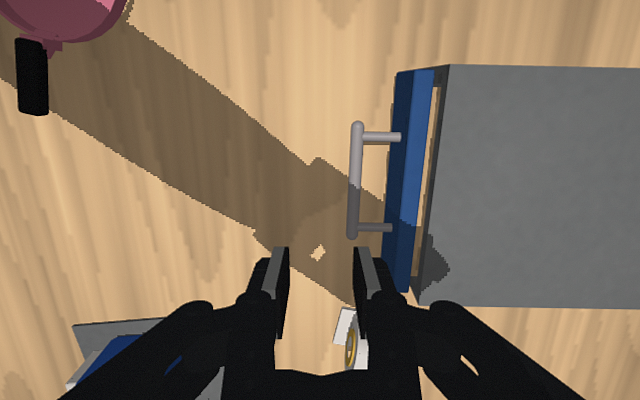

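The wrist view shows the bar from (357,125) to (351,235), and the drawer is slightly open.

```bash
python3 - <<'E'
from h import *
s=ctrl.snapshot("wrist")
for p in[(357,127),(351,234),(354,180)]: print(at_z(s,*p,52).round(1))
for p in[(430,72),(407,290)]: print("face top",at_z(s,*p,79).round(1))
E
python3 go.py 567 -313 33 0
```

```text
[ 570.5 -263.6   52. ]
[ 568.6 -359.3   52. ]
[ 569.6 -308.5   52. ]
face top [ 617.4 -222.    79. ]
face top [ 616.3 -399.9   79. ]
pos [ 541.2 -309.3  188.8] yaw 0.2 t 3.9 F [ 0.6 -0.2  0.4] w 0.355 g 0.0
d [-0.0038  0.0257  0.1558] turn 0.2
```

```bash
python3 -m pendant '[[[-0.002,0.028,0,1,0.028],[-0.002,0.028,0.06,1,0.028],[-0.002,0.028,0.11,1,0.028],[-0.002,0.028,0.135,1,0.028],[-0.002,0.028,0.155,1,0.028]]]'; python3 -m pendant '[[[0,0,0,0,0],[0,0,0,0,0],[0,0,0,0,0],[0,0,0,0,0]]]'; python3 go.py
```

```text
clock: 4.53
position: [569.9, -311.2, 33.7]
tool_rot: [2.236, 2.205, 0.003]
wrist_force: [-7.6, 21.9, 65.4]
width: 0.33
gripper_force: 30.3
clock: 5.03
position: [569.9, -312.4, 34.8]
tool_rot: [2.237, 2.203, 0.002]
wrist_force: [0.2, 2.8, 6.0]
width: 0.101
gripper_force: 58.8
pos [ 569.9 -312.4   34.8] yaw -0.9 t 5.0 F [0.2 2.8 6. ] w 0.101 g 58.8
```

```bash
python3 -m pendant '[[[0,-0.005,0,0,0],[0,-0.013,0,0,0],[0,-0.023,0,0,0],[0,-0.033,0,0,0],[0,-0.043,0,0,0]]]';python3 -m pendant '[[[0,-0.01,0,0,0],[0,-0.02,0,0,0],[0,-0.03,0,0,0],[0,-0.04,0,0,0],[0,-0.050,0,0,0]]]';python3 -m pendant '[[[0,-0.01,0,0,0],[0,-0.019,0,0,0],[0,-0.026,0,0,0],[0,-0.031,0,0,0],[0,-0.034,0,0,0]]]'; python3 go.py
```

```text
clock: 5.65
position: [526.4, -311.6, 34.8]
tool_rot: [2.238, 2.203, 0.002]
wrist_force: [1.9, 3.9, 6.8]
width: 0.109
gripper_force: 45.8
clock: 6.28
position: [476.4, -310.6, 34.8]
tool_rot: [2.238, 2.203, 0.003]
wrist_force: [1.8, 5.0, 7.9]
width: 0.104
gripper_force: 58.8
clock: 6.9
position: [442.3, -310.0, 34.8]
tool_rot: [-2.239, -2.204, -0.003]
wrist_force: [1.1, 6.2, 9.7]
width: 0.103
gripper_force: 59.0
pos [ 442.3 -310.    34.8] yaw -0.9 t 6.9 F [1.1 6.2 9.7] w 0.103 g 59.0
```

```bash
python3 -m pendant '[[[0,0,0,0,0.03],[0,0,0,0,0.03],[0,0,-0.03,0,0.03],[0,0,-0.09,0,0.03],[0,0,-0.15,0,0.03]]]'>/dev/null;python3 -m pendant '[[[-0.03,0.05,-0.05,0,0.04],[-0.06,0.1,-0.08,0,0.04],[-0.06,0.1,-0.08,0,0.04],[-0.06,0.1,-0.08,0,0.04]]]'; python3 - <<'E'
from h import *
s=ctrl.snapshot("wrist"); save(s,"w2.png")
for m in ctrl.masks_of(s,"block1"):
    print(round(m["conf"],2),m["bbox"])
print(s["origin"])
E
```

```text
clock: 8.02
position: [541.4, -372.9, 263.0]
tool_rot: [2.238, 2.204, -0.001]
wrist_force: [0.1, 0.6, 0.4]
width: 0.468
gripper_force: 0.0
0.95 [333.3, 136.2, 26.6, 34.0]
0.84 [333.1, 29.9, 26.5, 31.0]
[ 542.55468674 -293.19600271  405.80691661]
```

View pics/w2.png

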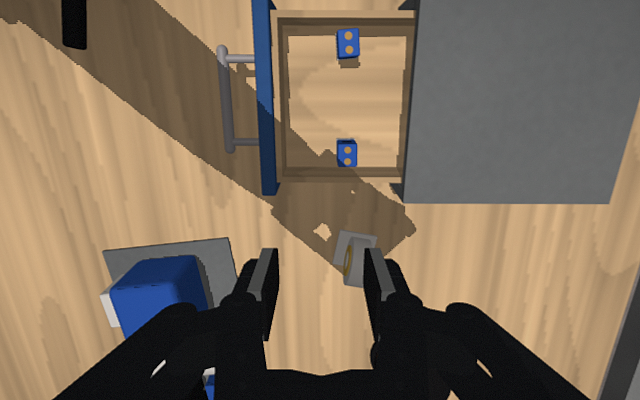

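Two blocks show, with tops near (347,43) and (347,153). The coil is at (357,260), clear of the drawer.

```bash
python3 - <<'E'
from h import *
s=ctrl.snapshot("wrist"); hsv=cv2.cvtColor(s["img"],cv2.COLOR_RGB2HSV).astype(int)
for x,y in[(334,28),(334,136)]:
    sub=hsv[y:y+36,x:x+28]; br=((sub[...,0]<40)&(sub[...,2]>100))
    bl=((sub[...,0]>100)&(sub[...,0]<130)&(sub[...,1]>120)).astype(np.uint8)
    hull=cv2.convexHull(np.argwhere(bl)[:,::-1].astype(np.int32)); m=np.zeros(bl.shape,np.uint8); cv2.fillConvexPoly(m,hull,1); m=cv2.erode(m,np.ones((3,3)))
    n,l,st,c=cv2.connectedComponentsWithStats((br&(m>0)).astype(np.uint8))
    for i in range(1,n):
        if st[i,4]>5: u,v=c[i]+[x,y]; print((u.round(1),v.round(1)),st[i,4],at_z(s,u,v,64.5).round(1))
    ys,xs=np.nonzero((bl>0)&(sub[...,2]>150)); print("bright top",xs.min()+x,xs.max()+x,ys.min()+y,ys.max()+y)
for p in[(277,22),(277,168),(400,22),(400,168)]: print(at_z(s,*p,68).round(1))
E
python3 go.py
```

```text
(np.float64(350.5), np.float64(37.3)) 50 [ 568.6 -252.2   64.5]
(np.float64(351.1), np.float64(51.4)) 46 [ 569.3 -264.1   64.5]
bright top 341 361 30 58
(np.float64(349.4), np.float64(151.8)) 35 [ 568.8 -358.2   64.5]
(np.float64(349.4), np.float64(163.5)) 33 [ 568.9 -370.4   64.5]
bright top 340 358 146 168
[ 502.2 -239.    68. ]
[ 494.7 -373.2   68. ]
[ 612.5 -240.8   68. ]
[ 620.3 -375.    68. ]
pos [ 539.8 -371.4  261.4] yaw -0.9 t 8.2 F [ 0.6 -0.4 -0.7] w 0.467 g 0.0
```

```bash
python3 -m pendant '[[[0.0075,0.0295,0.05,0,0.036],[0.0075,0.0295,0.11,0,0.036],[0.0075,0.0295,0.17,0,0.036],[0.0075,0.0295,0.2,0,0.036],[0.0075,0.0295,0.222,0,0.036]]]'; python3 go.py; python3 -m pendant '[[[0,0,0,0,0.0],[0,0,0,0,0.0],[0,0,0,0,0.0],[0,0,0,0,0.0]]]';python3 go.py 569 -364 38 -1
python3 - <<'E'
from h import *
s=ctrl.snapshot("top"); save(s,"pan1.png",(200,150,370,250),4)
s=ctrl.snapshot("wrist"); save(s,"w3.png")
E
```

```text
clock: 8.8
position: [568.8, -363.8, 38.5]
tool_rot: [-2.236, -2.201, 0.001]
wrist_force: [-0.3, -1.2, 0.5]
width: 0.417
gripper_force: 0.0
pos [ 568.8 -363.8   38.5] yaw -0.9 t 8.8 F [-0.3 -1.2  0.5] w 0.417 g 0.0
clock: 9.3
position: [571.2, -365.7, 42.7]
tool_rot: [2.237, 2.203, 0.0]
wrist_force: [0.4, 0.1, 0.2]
width: 0.22
gripper_force: 62.5
pos [ 571.2 -365.7   42.7] yaw -0.9 t 9.3 F [0.4 0.1 0.2] w 0.22 g 62.5
d [ 0.0016 -0.0022  0.0047] turn 0.1
```

View pics/pan1.png

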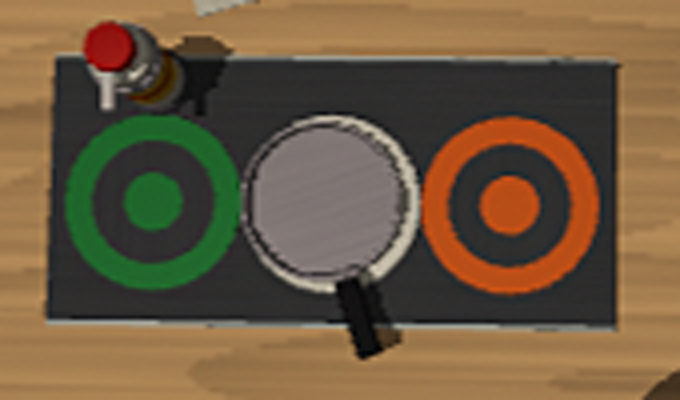

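The pan at (325,200) in the crop is still on the white mark, its handle at about +18° yaw. The block is gripped (0.22·85 ≈ 19–20 mm). I'll lift it and measure the pan precisely.

```bash
python3 -m pendant '[[[0,0,-0.02,0,0.0],[0,0,-0.06,0,0.0],[0,0,-0.12,0,0.0],[0.06,-0.01,-0.12,0,0.0],[0.12,-0.015,-0.12,0,0.0]]]' >/dev/null
cat > pan.py <<'E'
from h import *
def panpose(s,show=False,x0=200,y0=165,x1=375,y1=250):
    im=s["img"][y0:y1,x0:x1]; h=cv2.cvtColor(im,cv2.COLOR_RGB2HSV)
    m=((h[...,1]<60)&(h[...,2]>75)&(h[...,2]<165)).astype(np.uint8)
    m=cv2.morphologyEx(m,cv2.MORPH_OPEN,np.ones((5,5)))
    n,l,st,c=cv2.connectedComponentsWithStats(m); i=1+np.argmax(st[1:,4])
    P=np.argwhere(l==i)[:,::-1].astype(np.float32); (cx,cy),r=cv2.minEnclosingCircle(P)
    hd=((h[...,2]<28)).astype(np.uint8); n,l2,st2,c2=cv2.connectedComponentsWithStats(hd)
    print("floor centroid",at_z(s,c[i][0]+x0,c[i][1]+y0,22).round(1),"circ",at_z(s,cx+x0,cy+y0,22).round(1),"r px",round(r,1),"area",st[i,4])
    for j in range(1,n):
        if st2[j,4]>40: print(" dark",at_z(s,c2[j][0]+x0,c2[j][1]+y0,55).round(1),st2[j].tolist())
E
python3 - <<'E'
from pan import *
panpose(ctrl.snapshot("top"))
E
python3 go.py 549 122 150 0
```

```text
floor centroid [541.5 124.3  22. ] circ [543.9 124.3  22. ] r px 19.6 area 1106
 dark [625.9 217.5  55. ] [43, 0, 13, 14, 94]
 dark [455.8  93.7  55. ] [82, 55, 15, 19, 151]
pos [ 556.5 -236.6  162.7] yaw -0.7 t 10.1 F [-0.7  4.3 -1.8] w 0.218 g 62.7
d [ 0.3584 -0.012   0.0146] turn -0.7
```

View pics/w3.png

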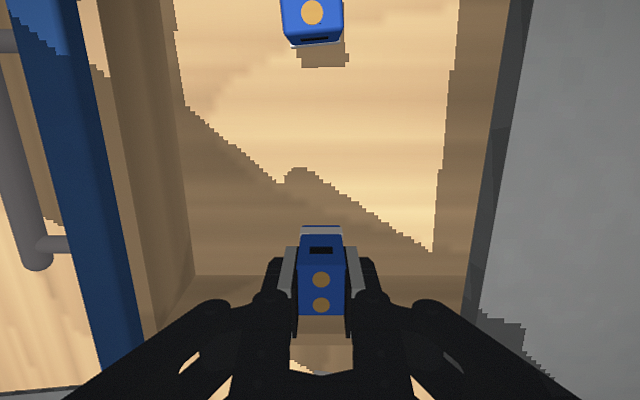

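```bash
python3 -m pendant '[[[0.06,-0.005,0,0,0.0],[0.12,-0.01,0,0,0.0],[0.18,-0.0187,0,0,0.0],[0.24,-0.0187,0.0,0,0.0],[0.29,-0.0187,0.02,0,0.0]]]' >/dev/null;  python3 -m pendant '[[[0.03,0,0.0,0,0.0],[0.04,0,0.02,0,0.0],[0.04,0,0.03,0,0.0],[0.04,0,0.03,0,0.0]]]' >/dev/null;python3 go.py 542 94 45 0
```

```text
pos [543.4  84.9 111. ] yaw -0.9 t 11.2 F [ 0.  -0.5  0.2] w 0.219 g 62.7
d [ 0.0091 -0.0014  0.066 ] turn -0.9
```

```bash
python3 -m pendant '[[[0.009,-0.001,0.02,0,0.0],[0.009,-0.001,0.045,0,0.0],[0.009,-0.001,0.055,0,0.0],[0.009,-0.001,0.062,0,0.0],[0.009,-0.001,0.066,0,0.0]]]'; python3 -m pendant '[[[0,0,0,0,0.0]]]'; python3 go.py
```

```text
clock: 11.82
position: [543.5, 94.1, 45.7]
tool_rot: [2.238, 2.203, 0.001]
wrist_force: [0.4, 0.5, -0.4]
width: 0.217
gripper_force: 62.7
clock: 11.95
position: [543.2, 94.3, 45.6]
tool_rot: [2.238, 2.204, 0.001]
wrist_force: [-0.6, 0.6, -0.3]
width: 0.219
gripper_force: 62.7
pos [543.2  94.3  45.6] yaw -0.9 t 11.9 F [-0.6  0.6 -0.3] w 0.219 g 62.7
```

Down 2 mm more, release, rise and return to the drawer.

```bash
python3 -m pendant '[[[0,0,0.001,0,0.0],[0,0,0.002,0,0.0],[0,0,0.0025,0,0.034],[0,0,0.0025,0,0.034],[0,0,0.0025,0,0.034]]]'; python3 -m pendant '[[[0,0,-0.02,0,0.036],[0,0,-0.06,0,0.036],[-0.02,0,-0.12,0,0.036],[-0.08,0,-0.12,0,0.036],[-0.14,0,-0.12,0,0.036]]]'>/dev/null; python3 - <<'E'
from h import *
s=ctrl.snapshot("wrist"); save(s,"w4.png")
E
python3 go.py 569 -258 150 -1
```

```text
clock: 12.58
position: [543.0, 94.4, 42.9]
tool_rot: [2.238, 2.204, 0.0]
wrist_force: [-0.2, 0.7, -0.5]
width: 0.396
gripper_force: 0.0
pos [541.1 -53.5 164. ] yaw -1.1 t 13.2 F [ 0.6 -3.   0.4] w 0.42 g 0.0
d [-0.2038  0.0316  0.0152] turn -0.1
```

View pics/w4.png

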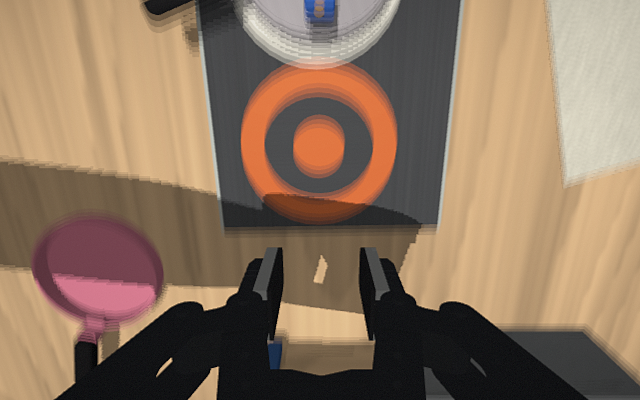

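The picture is blurred, but the block stands in the pan at (320,10). Next is block A.

```bash
python3 -m pendant '[[[-0.06,0.015,0,0,0.036],[-0.12,0.032,0,0,0.036],[-0.18,0.032,0,0,0.036],[-0.2,0.032,0.0,0,0.036],[-0.2,0.032,0.0,0,0.036]]]' >/dev/null; python3 go.py 569 -258 41 -1
python3 - <<'E'
from h import *
s=ctrl.snapshot("wrist"); s=ctrl.snapshot("wrist")
for m in ctrl.masks_of(s,"block1"): print(m["conf"],m["bbox"])
print(pix(s,[569,-258,64]), pix(s,[569,-258,22]))
save(s,"w5.png")
E
```

```text
pos [ 569.4 -246.6  162.4] yaw -1.0 t 13.9 F [0.2 0.8 0.1] w 0.426 g 0.0
d [-1.150e-02 -1.000e-04  1.214e-01] turn -0.0
0.86 [307.2, 191.3, 28.0, 33.9]
[320.67323295 210.75604132] [320.720526   193.74197437]
```

View pics/w5.png

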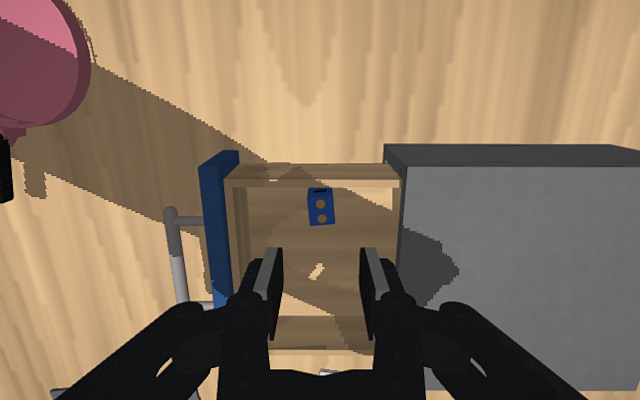

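Block A's top is at (320,211), as predicted.

```bash
python3 go.py 569 -258 41 4
```

```text
pos [ 569.6 -244.2  162.5] yaw -0.8 t 14.0 F [ 0.3  0.9 -0.7] w 0.42 g 0.0
d [-0.0139 -0.0004  0.1215] turn -4.8
```

```bash
python3 -m pendant '[[[-0.0135,0,0.03,-4,0.036],[-0.0135,0,0.08,-4,0.036],[-0.0135,0,0.1,-4,0.036],[-0.0135,0,0.114,-4,0.036],[-0.0135,0,0.122,-4,0.036]]]'; python3 -m pendant '[[[0,0,0,0,0.0],[0,0,0,0,0.0],[0,0,0,0,0.0],[0,0,0,0,0.0]]]'; python3 -m pendant '[[[0,0,-0.02,0,0.0],[0,0,-0.06,0,0.0],[0,0,-0.12,0,0.0],[0.0,-0.02,-0.12,4,0.0],[0.0,-0.03,-0.12,4,0.0]]]'; python3 -c "
from pan import *
panpose(ctrl.snapshot('top'))"; python3 go.py 542 154 150 -1
```

```text
clock: 14.65
position: [570.2, -259.4, 41.2]
tool_rot: [2.158, 2.281, 0.0]
wrist_force: [-0.4, 0.0, -0.4]
width: 0.425
gripper_force: 0.0
clock: 15.15
position: [569.8, -259.9, 41.4]
tool_rot: [2.159, 2.28, 0.0]
wrist_force: [0.4, 0.3, 0.4]
width: 0.217
gripper_force: 61.4
clock: 15.78
position: [539.3, -261.4, 162.8]
tool_rot: [2.236, 2.203, 0.001]
wrist_force: [-0.2, 0.5, -1.4]
width: 0.222
gripper_force: 61.4
floor centroid [541.  128.6  22. ] circ [543.9 124.3  22. ] r px 19.6 area 988
 dark [625.8 217.4  55. ] [43, 0, 13, 14, 93]
 dark [455.8  93.7  55. ] [82, 55, 15, 19, 151]
pos [ 537.9 -261.1  161.3] yaw -0.8 t 15.8 F [-0.   0.5 -2.1] w 0.217 g 61.3
d [ 0.4151 -0.002   0.0113] turn 0.2
```

```bash
python3 -m pendant '[[[0.04,0,0,0,0.0],[0.1,0,0,0,0.0],[0.16,0,0,0,0.0],[0.22,0,0.0,0,0.0],[0.28,0.0,0,0,0.0]]]' >/dev/null;  python3 -m pendant '[[[0.05,0,0.0,0,0.0],[0.1,0,0.0,0,0.0],[0.13,0.002,0.03,0,0.0],[0.135,0.002,0.04,0,0.0],[0.135,0.002,0.05,0,0.0]]]' >/dev/null;python3 go.py 543 154 46 0;  python3 -c "
from pan import *
panpose(ctrl.snapshot('top'))"
```

```text
pos [547.5 153.5 109.7] yaw -0.8 t 17.1 F [ 0.2 -0.9  0.3] w 0.222 g 61.3
d [ 0.0005 -0.0044  0.0637] turn -0.8Traceback (most recent call last):
  File "<string>", line 3, in <module>
    panpose(ctrl.snapshot('top'))
    ~~~~~~~^^^^^^^^^^^^^^^^^^^^^^
  File "pan.py", line 6, in panpose
    n,l,st,c=cv2.connectedComponentsWithStats(m); i=1+np.argmax(st[1:,4])
                                                      ~~~~~~~~~^^^^^^^^^^
    return _wrapfunc(a, 'argmax', axis=axis, out=out, **kwds)
    return bound(*args, **kwds)
ValueError: attempt to get argmax of an empty sequence
```

```bash
python3 -m pendant '[[[0,-0.0044,0.02,0,0.0],[0,-0.0044,0.045,0,0.0],[0,-0.0044,0.055,0,0.0],[0,-0.0044,0.061,0,0.0],[0,-0.0044,0.065,0,0.0]]]'; python3 -m pendant '[[[0,0,0.0015,0,0.0],[0,0,0.003,0,0.0],[0,0,0.003,0,0.034],[0,0,0.003,0,0.034],[0,0,0.003,0,0.034]]]';  python3 -m pendant '[[[0,0,-0.02,0,0.036],[0,0,-0.06,0,0.036],[-0.0,0,-0.12,0,0.036],[-0.06,0,-0.18,0,0.036],[-0.12,0,-0.18,0,0.036]]]'; python3 go.py 450 -311 260 90
```

```text
clock: 17.75
position: [544.2, 153.5, 46.3]
tool_rot: [2.238, 2.203, 0.002]
wrist_force: [-0.6, -0.8, -0.7]
width: 0.222
gripper_force: 61.3
clock: 18.38
position: [543.6, 153.8, 43.0]
tool_rot: [2.238, 2.204, 0.0]
wrist_force: [-0.1, 0.7, -0.5]
width: 0.4
gripper_force: 0.0
clock: 19.0
position: [544.0, 48.2, 226.3]
tool_rot: [2.229, 2.203, 0.01]
wrist_force: [0.6, -0.1, -0.2]
width: 0.42
gripper_force: 0.0
pos [544.   48.2 226.3] yaw -0.7 t 19.0 F [ 0.6 -0.1 -0.2] w 0.42 g 0.0
d [-0.3603 -0.0894 -0.0344] turn -90.7
```

```bash
python3 -m pendant '[[[-0.06,-0.01,0,-10,0.036],[-0.12,-0.02,0,-20,0.036],[-0.18,-0.03,0,-30,0.036],[-0.24,-0.05,0,-40,0.036],[-0.3,-0.064,0.0,-50,0.036]]]' >/dev/null; python3 go.py 480 -311 160 90
```

```text
pos [ 479.4 -229.2  221.6] yaw 47.5 t 19.6 F [-0.2 -0.1 -0.2] w 0.427 g 0.0
d [-0.0557 -0.0599  0.0618] turn -42.5
```

```bash
python3 -m pendant '[[[-0.02,-0.03,0.02,-10,0.036],[-0.05,-0.058,0.04,-20,0.036],[-0.05,-0.058,0.06,-30,0.036],[-0.05,-0.058,0.06,-40,0.036],[-0.05,-0.058,0.06,-42,0.036]]]' >/dev/null; python3 -m pendant '[[[0,0,0,0,0.036],[0,0,0,0,0.036]]]' >/dev/null;python3 go.py; python3 - <<'E'
from h import *
s=ctrl.snapshot("wrist"); save(s,"w6.png")
for m in ctrl.masks_of(s,"block1"): print(m["conf"],m["bbox"])
t=ctrl.snapshot("top"); save(t,"pan2.png",(200,150,370,250),4)
from pan import panpose; panpose(t)
E
```

```text
pos [ 477.4 -304.   160.6] yaw 89.1 t 20.5 F [-0.8 -0.3  0.2] w 0.426 g 0.0
floor centroid [540.5 124.1  22. ] circ [543.5 123.6  22. ] r px 19.6 area 861
 dark [625.8 217.4  55. ] [43, 0, 13, 14, 93]
 dark [456.   93.2  55. ] [84, 55, 13, 19, 147]
```

View pics/w6.png

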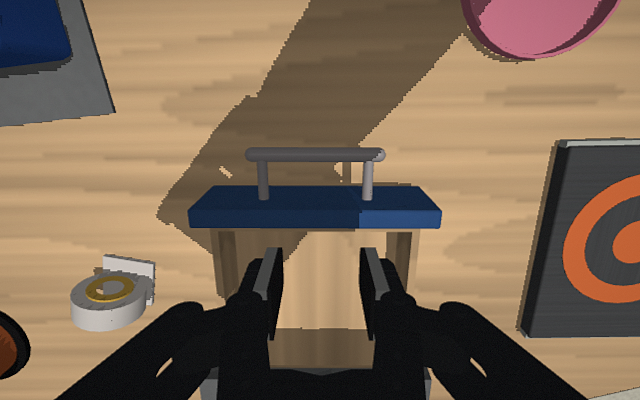

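View pics/pan2.png

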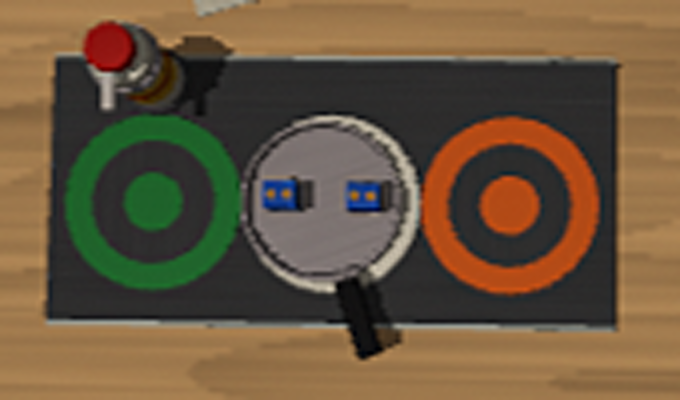

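```bash
python3 - <<'E'
from h import *
s=ctrl.snapshot("wrist"); print(at_z(s,320,330,22).round(),at_z(s,320,368,68).round(),pix(s,[617,-311,90]))
E
python3 go.py 456 93 150 19
```

```text
[ 633. -309.   22.] [ 635. -309.   68.] [316.76049198 372.76657456]
pos [ 477.1 -303.9  159.9] yaw 89.1 t 20.7 F [ 0.5 -1.5  0.2] w 0.421 g 0.0
d [0.0272 0.3965 0.0098] turn 70.1
```

The drawer's back wall is at x≈634 and the drawer is empty, so there were two blocks. Both now stand in the pan at (280,193) and (365,195) in the crop. Next I grip the pan handle at about (457,94), yaw 109.

```bash
python3 -m pendant '[[[0.0,0.06,0,-5,0.04],[0.01,0.12,0,-10,0.04],[0.027,0.18,0,-15,0.04],[0.027,0.24,0,-20,0.04],[0.027,0.3,0,-20,0.04]]]' >/dev/null; python3 go.py; python3 -m pendant '[[[0.03,0.05,0,0,0.04],[0.03,0.08,0,0,0.04],[0.03,0.08,0,0,0.04],[0.03,0.08,0,0,0.04]]]' >/dev/null; python3 go.py 457 94 34 109; python3 -c "
from pan import *
panpose(ctrl.snapshot('top'))"
```

```text
pos [454.3  -1.9 160.1] yaw 109.1 t 21.3 F [ 0.3 -0.4  0.9] w 0.471 g 0.0
pos [400.6  61.7 160.1] yaw 109.1 t 21.8 F [ 0.9 -0.6  0.4] w 0.468 g 0.0
d [-0.0638  0.0121  0.1261] turn 0.1
floor centroid [540.4 124.3  22. ] circ [542.3 122.8  22. ] r px 19.5 area 856
 dark [625.8 217.4  55. ] [43, 0, 14, 14, 96]
 dark [434.1  85.   55. ] [64, 55, 60, 30, 402]
 dark [462.4 -30.4  55. ] [110, 55, 44, 11, 350]
```

```bash
python3 -m pendant '[[[-0.04,0.012,0,0,0.04],[-0.064,0.012,0,0,0.04],[-0.064,0.012,0.03,0,0.04],[-0.064,0.012,0.06,0,0.04],[-0.064,0.012,0.06,0,0.04]]]' >/dev/null; python3 go.py 457 94 34 109; python3 - <<'E'
from h import *
s=ctrl.snapshot("wrist"); save(s,"w7.png")
print(pix(s,[457,94,58]))
E
```

```text
pos [455.   93.5  97.2] yaw 109.0 t 22.5 F [ 0.2 -0.4  0.5] w 0.466 g 0.0
d [-0.0024 -0.0002  0.0632] turn 0.0
[323.13244431 233.61703094]
```

View pics/w7.png

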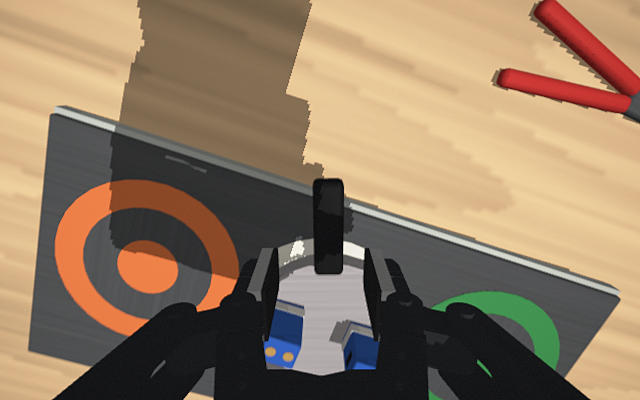

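The handle runs from (325,180) to (330,272), aligned and nearly centred between the fingers.

```bash
python3 -m pendant '[[[-0.001,0.002,0.02,0,0.04],[-0.001,0.002,0.04,0,0.04],[-0.001,0.002,0.055,0,0.04],[-0.001,0.002,0.062,0,0.04],[-0.001,0.002,0.062,0,0.04]]]';python3 -m pendant '[[[0,0,0,0,0],[0,0,0,0,0],[0,0,0,0,0],[0,0,0,0,0]]]'; python3 go.py;  python3 -c "
from pan import *
panpose(ctrl.snapshot('top'))"
```

```text
clock: 23.18
position: [457.0, 96.6, 37.8]
tool_rot: [0.522, -3.098, -0.0]
wrist_force: [0.1, 0.5, 0.1]
width: 0.47
gripper_force: 0.0
clock: 23.68
position: [457.3, 97.1, 38.7]
tool_rot: [-0.523, 3.097, 0.001]
wrist_force: [-1.9, 2.5, 6.0]
width: 0.196
gripper_force: 59.8
pos [457.3  97.1  38.7] yaw 109.2 t 23.7 F [-1.9  2.5  6. ] w 0.196 g 59.8
floor centroid [551.5 126.8  22. ] circ [548.8 128.   22. ] r px 19.2 area 649
 dark [626.  217.3  55. ] [43, 0, 14, 14, 95]
 dark [506.4  -3.3  55. ] [114, 41, 19, 11, 120]
 dark [462.4  30.9  55. ] [97, 42, 38, 43, 464]
 dark [450.2 158.6  55. ] [52, 45, 46, 40, 344]
```

Gripped, with about 6 N on the wrist. I'll slide toward green: total (−0.040, +0.127) in tool axes, slowly.

```bash
python3 -m pendant '[[[-0.0015,0.005,0,0,0],[-0.005,0.015,0,0,0],[-0.008,0.025,0,0,0],[-0.011,0.035,0,0,0],[-0.014,0.045,0,0,0]]]';python3 -m pendant '[[[-0.003,0.01,0,0,0],[-0.006,0.02,0,0,0],[-0.009,0.03,0,0,0],[-0.013,0.04,0,0,0],[-0.016,0.05,0,0,0]]]'; python3 -m pendant '[[[-0.003,0.01,0,0,0],[-0.006,0.02,0,0,0],[-0.009,0.028,0,0,0],[-0.01,0.032,0,0,0],[-0.01,0.032,0,0,0]]]';python3 go.py;  python3 -c "
from pan import *
s=ctrl.snapshot('top');panpose(s); s=ctrl.snapshot('wrist'); save(s,'w8.png'); print(pix(s,[539,256.7,22]),pix(s,[539,256.7,38]),pix(s,[539+57*.945,256.7+57*.327,22]))"
```

```text
clock: 24.35
position: [456.8, 142.3, 38.7]
tool_rot: [-0.52, 3.096, -0.006]
wrist_force: [0.6, -8.6, 3.1]
width: 0.193
gripper_force: 59.4
clock: 24.98
position: [455.5, 194.8, 38.7]
tool_rot: [-0.52, 3.096, -0.006]
wrist_force: [-0.0, -7.9, 3.7]
width: 0.191
gripper_force: 59.5
clock: 25.6
position: [454.5, 228.8, 38.7]
tool_rot: [-0.52, 3.096, -0.004]
wrist_force: [0.7, -4.9, 5.1]
width: 0.193
gripper_force: 59.5
pos [454.5 228.8  38.7] yaw 109.1 t 25.6 F [ 0.7 -4.9  5.1] w 0.193 g 59.5
floor centroid [555.9 261.4  22. ] circ [541.8 257.9  22. ] r px 18.7 area 525
 dark [625.8 217.4  55. ] [43, 0, 13, 14, 93]
 dark [462.7 185.9  55. ] [26, 41, 71, 44, 889]
 dark [506.9 127.9  55. ] [69, 40, 20, 11, 133]
 dark [425.  341.2  55. ] [0, 52, 18, 33, 193]
[321.31266228 379.0487676 ] [321.30088388 402.68885291] [321.27336482 445.66262193]
```

View pics/w8.png

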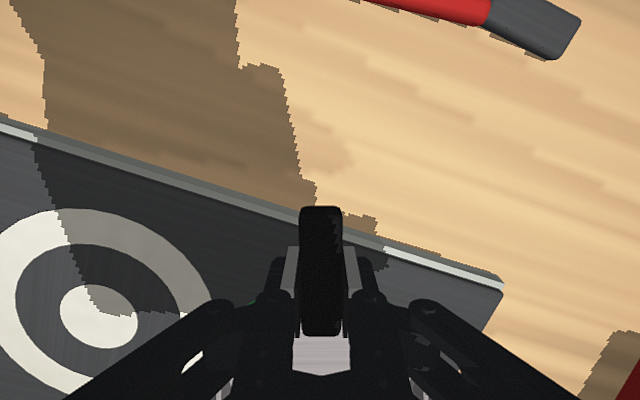

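The handle is held. I'll release, rise and step aside to measure.

```bash
python3 -m pendant '[[[0,0,0,0,0.036],[0,0,0,0,0.036],[0,0,0,0,0.036],[0,0,-0.03,0,0.036],[0,0,-0.09,0,0.036]]]' >/dev/null;python3 -m pendant '[[[0,0,-0.06,0,0.0],[0,-0.06,-0.09,0,0.0],[0,-0.12,-0.09,0,0.0],[0,-0.18,-0.09,0,0.0],[0,-0.22,-0.09,0,0.0]]]'>/dev/null; python3 go.py 629 254 215 109; python3 -c "
from pan import *
s=ctrl.snapshot('top');panpose(s); save(s,'pan3.png',(200,150,370,250),4)"
```

```text
pos [525.6  19.7 217.8] yaw 109.1 t 26.9 F [ 0.3  0.5 -0.3] w 0.0 g 0.0
d [-0.1742  0.1877  0.0028] turn 0.1
floor centroid [536.6 255.4  22. ] circ [538.1 253.7  22. ] r px 19.2 area 837
 dark [625.8 217.4  55. ] [43, 0, 13, 14, 93]
 dark [584.3 -70.2  55. ] [129, 10, 25, 28, 211]
 dark [537.  -50.2  55. ] [137, 28, 5, 14, 47]
 dark [513.4 112.2  55. ] [79, 30, 12, 26, 92]
 dark [508.9  56.3  55. ] [89, 42, 31, 6, 73]
 dark [474.1 -66.2  55. ] [133, 44, 20, 22, 278]
 dark [455.4 222.1  55. ] [40, 54, 13, 21, 163]
 dark [416.3  64.4  55. ] [76, 69, 45, 16, 228]
```

View pics/pan3.png

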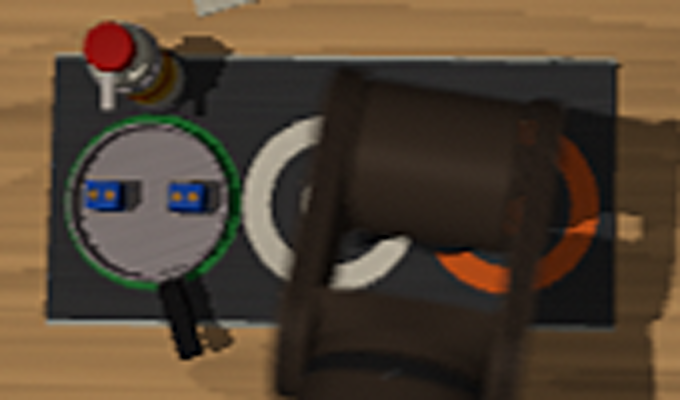

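The pan stands on green within about 3 mm, with both blocks upright at (105,195) and (187,195). Next I press the cap.

```bash
python3 -m pendant '[[[-0.04,0.045,0,0,0],[-0.08,0.09,0,0,0],[-0.12,0.13,0,0,0],[-0.16,0.17,0,0,0],[-0.1755,0.188,0,0,0]]]' >/dev/null; python3 -m pendant '[[[0,0,0,0,0],[0,0,0,0,0]]]' >/dev/null; python3 go.py 630 255 178 109; python3 - <<'E'
from h import *
s=ctrl.snapshot("side"); print(pix(s,[630,255,174]),pix(s,[631,257,174]))
h=cv2.cvtColor(s["img"],cv2.COLOR_RGB2HSV); m=((h[...,0]<6)|(h[...,0]>174))&(h[...,1]>150); m[:, :300]=0; m[:,330:]=0; m[150:]=0
ys,xs=np.nonzero(m); print(xs.mean(),xs.min(),xs.max(),ys.min(),ys.max())
E
```

```text
pos [628.7 256.6 217.2] yaw 109.1 t 27.9 F [ 0.6 -0.4 -0.7] w 0.001 g 0.0
d [-0.0007 -0.0019  0.0392] turn 0.1
[312.93355474 134.79203786] [313.02067858 134.53117405]
313.3333333333333 310 317 133 140
```

Cap position confirmed by the side view. Descend slowly.

```bash
python3 -m pendant '[[[-0.001,-0.001,0.02,0,0],[-0.001,-0.001,0.032,0,0],[-0.001,-0.001,0.038,0,0],[-0.001,-0.001,0.042,0,0],[-0.001,-0.001,0.044,0,0]]]'; python3 -m pendant '[[[0,0,0.002,0,0],[0,0,0.004,0,0],[0,0,0.005,0,0],[0,0,0.006,0,0]]]'; python3 -m pendant '[[[0,0,0.001,0,0],[0,0,0.002,0,0],[0,0,0.002,0,0]]]'
```

```text
clock: 28.55
position: [630.5, 256.4, 173.9]
tool_rot: [0.522, -3.097, 0.0]
wrist_force: [-0.4, -0.3, 1.8]
width: -0.005
gripper_force: 1.0
clock: 29.05
position: [630.7, 256.5, 168.6]
tool_rot: [-0.522, 3.097, -0.0]
wrist_force: [-2.3, -1.8, 5.7]
width: -0.0
gripper_force: 2.8
clock: 29.42
position: [630.7, 256.5, 167.1]
tool_rot: [-0.522, 3.097, -0.0]
wrist_force: [-3.8, -2.3, 6.9]
width: -0.001
gripper_force: 3.4
```

```bash
python3 -m pendant '[[[0,0,0.001,0,0],[0,0,0.002,0,0],[0,0,0.002,0,0]]]'; python3 -m pendant '[[[0,0,0.001,0,0],[0,0,0.002,0,0],[0,0,0.002,0,0]]]'
```

```text
clock: 29.8
position: [630.8, 256.5, 167.0]
tool_rot: [-0.523, 3.097, -0.001]
wrist_force: [-5.7, -2.7, 11.9]
width: 0.005
gripper_force: 6.0
clock: 30.18
position: [630.8, 256.5, 166.9]
tool_rot: [-0.523, 3.097, -0.001]
wrist_force: [-8.8, -3.7, 17.7]
width: -0.004
gripper_force: 8.7
```

The cap bottomed out at z 167, with force rising and no motion. Now rise and re-check the pan.

```bash
python3 -m pendant '[[[0,0,-0.015,0,0],[0,0,-0.04,0,0.0],[0,0,-0.06,0,0],[0.05,-0.06,-0.06,0,0.04],[0.1,-0.12,-0.06,0,0.04]]]'>/dev/null;python3 -m pendant '[[[0.04,-0.04,0,0,0.04],[0.08,-0.07,0,0,0.04],[0.08,-0.07,0,0,0.04],[0.08,-0.07,0,0,0.04]]]'>/dev/null; python3 -c "
from pan import *
s=ctrl.snapshot('top');panpose(s); save(s,'pan4.png',(200,150,370,250),4)"; python3 go.py 452 225 100 109
```

```text
floor centroid [536.6 255.4  22. ] circ [538.1 253.7  22. ] r px 19.2 area 837
 dark [625.9 217.5  55. ] [43, 0, 13, 14, 94]
 dark [555.6 164.9  55. ] [61, 0, 13, 62, 75]
 dark [561.6 120.2  55. ] [67, 0, 52, 53, 308]
 dark [556.1   7.   55. ] [116, 3, 9, 63, 85]
 dark [535.3 -54.4  55. ] [123, 7, 31, 59, 826]
 dark [520.7  62.5  55. ] [89, 37, 26, 7, 67]
 dark [508.3 -25.2  55. ] [122, 40, 19, 12, 134]
 dark [455.6 222.1  55. ] [40, 54, 13, 21, 162]
 dark [430.9  98.2  55. ] [64, 54, 47, 31, 298]
pos [534.5  47.7 222. ] yaw 109.2 t 31.4 F [-1.2 -0.3 -0.9] w 0.468 g 0.0
d [0.0198 0.1945 0.122 ] turn 0.2
```

View pics/pan4.png

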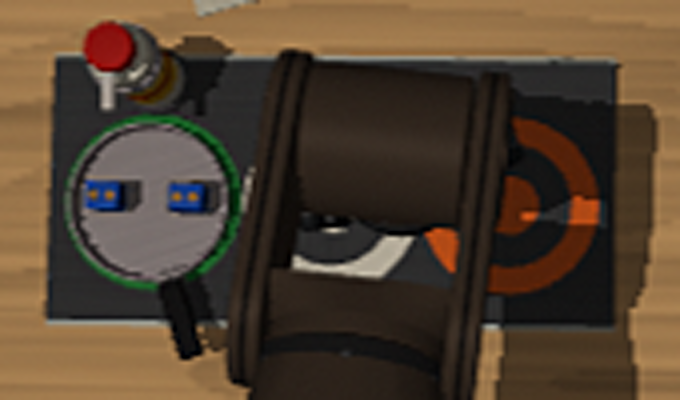

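The pan hasn't moved and the cap is back up. I'll re-grip the handle at the release pose.

```bash
python3 -m pendant '[[[0.01,0.06,0,0,0.04],[0.016,0.12,0,0,0.04],[0.016,0.18,0.02,0,0.04],[0.016,0.197,0.07,0,0.04],[0.016,0.197,0.115,0,0.04]]]'>/dev/null;python3 -m pendant '[[[0,0,0,0,0.04]]]'>/dev/null; python3 go.py 454.5 228.8 39 109.1
```

```text
pos [450.9 228.7 102.8] yaw 109.3 t 32.1 F [-0.1  0.5  0.4] w 0.47 g 0.0
d [-0.004  -0.0011  0.0638] turn 0.2
```

```bash
python3 -m pendant '[[[-0.004,-0.001,0.03,0,0.04],[-0.004,-0.001,0.05,0,0.04],[-0.004,-0.001,0.06,0,0.04],[-0.004,-0.001,0.064,0,0.04],[-0.004,-0.001,0.064,0,0.04]]]';python3 -m pendant '[[[0,0,0,0,0],[0,0,0,0,0],[0,0,0,0,0],[0,0,0,0,0]]]'; python3 go.py
```

```text
clock: 32.72
position: [459.0, 228.6, 43.7]
tool_rot: [-0.522, 3.096, 0.0]
wrist_force: [0.1, 0.7, -0.4]
width: 0.47
gripper_force: 0.0
clock: 33.22
position: [458.8, 229.0, 44.0]
tool_rot: [-0.522, 3.096, 0.001]
wrist_force: [-2.4, 1.5, 6.3]
width: 0.196
gripper_force: 59.7
pos [458.8 229.   44. ] yaw 109.1 t 33.2 F [-2.4  1.5  6.3] w 0.196 g 59.7
```

The grip is 5 mm high, so I'll reopen, go lower and close again, then start sliding.

```bash
python3 -m pendant '[[[0,0,0,0,0.03],[0,0,0,0,0.03],[0,0,0.005,0,0.03],[0,0,0.006,0,0.03],[0,0,0.006,0,0.03]]]' >/dev/null;python3 -m pendant '[[[0,0,0,0,0],[0,0,0,0,0],[0,0,0,0,0],[0,0,0,0,0]]]'; python3 -m pendant '[[[0.0015,-0.005,0,0,0],[0.0048,-0.014,0,0,0],[0.008,-0.0235,0,0,0],[0.0115,-0.033,0,0,0],[0.0148,-0.0425,0,0,0]]]'; python3 -m pendant '[[[0.0033,-0.0095,0,0,0],[0.0066,-0.019,0,0,0],[0.0098,-0.0285,0,0,0],[0.0131,-0.038,0,0,0],[0.0164,-0.0473,0,0,0]]]'; python3 go.py
```

```text
clock: 34.35
position: [458.1, 228.6, 36.8]
tool_rot: [0.523, -3.098, -0.0]
wrist_force: [-1.0, 1.7, 0.4]
width: 0.194
gripper_force: 59.3
clock: 34.98
position: [458.4, 183.8, 36.8]
tool_rot: [-0.523, 3.096, 0.002]
wrist_force: [0.7, 5.4, 0.4]
width: 0.194
gripper_force: 59.2
clock: 35.6
position: [458.4, 133.7, 36.8]
tool_rot: [-0.523, 3.097, 0.002]
wrist_force: [-0.3, 5.5, 0.6]
width: 0.196
gripper_force: 59.2
pos [458.4 133.7  36.8] yaw 109.2 t 35.6 F [-0.3  5.5  0.6] w 0.196 g 59.2
```

```bash
for i in 1; do python3 -m pendant '[[[0.0033,-0.0095,0,0,0],[0.0066,-0.019,0,0,0],[0.0098,-0.0285,0,0,0],[0.0131,-0.038,0,0,0],[0.0164,-0.0473,0,0,0]]]'; done;  python3 -m pendant '[[[0.0033,-0.0095,0,0,0],[0.0066,-0.019,0,0,0],[0.0098,-0.0285,0,0,0],[0.0131,-0.038,0,0,0],[0.0164,-0.0473,0,0,0]]]'; python3 -m pendant '[[[0.0033,-0.0095,0,0,0],[0.0066,-0.019,0,0,0],[0.0098,-0.0285,0,0,0],[0.0131,-0.038,0,0,0],[0.0164,-0.0473,0,0,0]]]'; python3 go.py 458.3 -39.8 36.8 109.1
```

```text
clock: 36.22
position: [458.2, 83.7, 36.8]
tool_rot: [-0.523, 3.097, 0.002]
wrist_force: [0.3, 5.5, 0.5]
width: 0.194
gripper_force: 59.4
clock: 36.85
position: [458.2, 33.7, 36.8]
tool_rot: [-0.523, 3.097, 0.003]
wrist_force: [-0.1, 5.6, 1.6]
width: 0.194
gripper_force: 59.4
clock: 37.48
position: [458.0, -16.2, 36.8]
tool_rot: [-0.523, 3.098, 0.003]
wrist_force: [-0.4, 6.4, 1.9]
width: 0.197
gripper_force: 59.6
pos [458.  -16.2  36.8] yaw 109.2 t 37.5 F [-0.4  6.4  1.9] w 0.197 g 59.6
d [ 0.0075 -0.0224 -0.    ] turn 0.1
```

Final 24 mm, release, rise and step away toward +y to measure.

```bash
python3 -m pendant '[[[0.0033,-0.0095,0,0,0],[0.006,-0.018,0,0,0],[0.0075,-0.0222,0,0,0],[0.0075,-0.0222,0,0,0],[0.0075,-0.0222,0,0,0]]]';python3 -m pendant '[[[0,0,0,0,0.036],[0,0,0,0,0.036],[0,0,0,0,0.036],[0,0,-0.03,0,0.036],[0,0,-0.09,0,0.036]]]' >/dev/null;python3 -m pendant '[[[0,0,-0.06,0,0.036],[0,0.06,-0.12,0,0.036],[-0.03,0.12,-0.12,0,0.036],[-0.06,0.18,-0.12,0,0.036],[-0.06,0.2,-0.12,0,0.036]]]'>/dev/null; python3 go.py; python3 -c "
from pan import *
s=ctrl.snapshot('top');panpose(s); save(s,'pan5.png',(200,150,370,250),4)"
```

```text
clock: 38.1
position: [458.2, -40.1, 36.8]
tool_rot: [0.523, -3.097, -0.001]
wrist_force: [-0.9, 4.9, 3.2]
width: 0.198
gripper_force: 59.6
pos [449.7 170.4 247.4] yaw 109.2 t 39.4 F [-0.3 -0.3  0.4] w 0.42 g 0.0
floor centroid [543.9 -21.8  22. ] circ [537.9 -15.1  22. ] r px 18.9 area 685
 dark [625.9 217.5  55. ] [43, 0, 13, 14, 94]
 dark [512.1  96.2  55. ] [82, 37, 16, 14, 116]
 dark [472.4 129.9  55. ] [0, 40, 130, 45, 920]
 dark [454.5 -45.3  55. ] [132, 56, 11, 19, 134]
 dark [400.4 339.3  55. ] [3, 74, 8, 11, 41]
```

View pics/pan5.png

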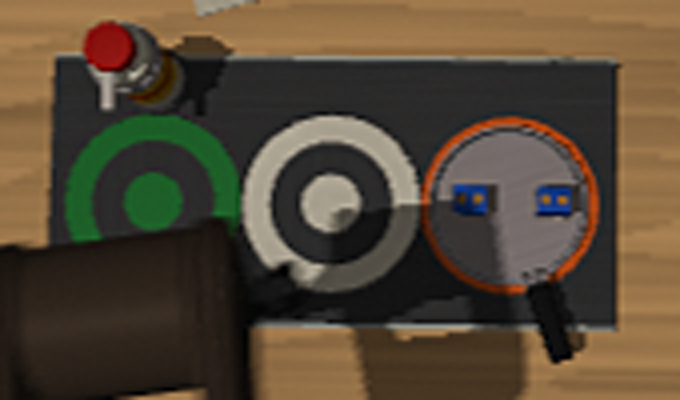

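The pan stands centred on orange, with both blocks upright at (473,199) and (556,199). Now the drawer.

```bash
python3 go.py 530 -100 247 90;  python3 -m pendant '[[[-0.01,-0.06,0,10,0.0],[-0.01,-0.12,0,19,0.0],[-0.01,-0.18,0,19,0.0],[0.0,-0.24,0,19,0.0],[0.01,-0.28,0,19,0]]]'; python3 go.py 395 -310 150 90
```

```text
pos [448.6 174.  247.3] yaw 109.3 t 39.4 F [-1.   1.7 -0.6] w 0.424 g 0.0
d [ 0.014  -0.2855 -0.0007] turn 19.3
clock: 40.02
position: [532.0, -102.3, 246.5]
tool_rot: [0.001, -3.142, 0.001]
wrist_force: [0.8, 0.5, -0.0]
width: 0.002
gripper_force: 0.0
pos [ 532.  -102.3  246.5] yaw 90.0 t 40.0 F [ 0.8  0.5 -0. ] w 0.002 g 0.0
d [ 0.1371 -0.2076  0.0966] turn 0.0
```

```bash
python3 -m pendant '[[[0.03,-0.05,0,0,0],[0.06,-0.1,0,0,0],[0.1,-0.15,0,0,0],[0.137,-0.2,0.02,0,0],[0.137,-0.208,0.06,0,0]]]'>/dev/null; python3 -m pendant '[[[0,0,0.04,0,0],[0,0,0.09,0,0],[0,0,0.14,0,0],[0,0,0.15,0,0]]]'; python3 go.py 420 -310 38 90;python3 -c "
from h import *
s=ctrl.snapshot('top'); save(s,'d1.png',(370,90,500,250),3)"
```

```text
clock: 41.15
position: [393.1, -305.6, 33.1]
tool_rot: [0.003, -3.136, -0.01]
wrist_force: [-0.3, -0.1, 0.6]
width: 0.001
gripper_force: 0.0
pos [ 393.1 -305.6   33.1] yaw 90.1 t 41.1 F [-0.3 -0.1  0.6] w 0.001 g 0.0
d [-0.0269 -0.0045 -0.0051] turn 0.1
```

View pics/d1.png

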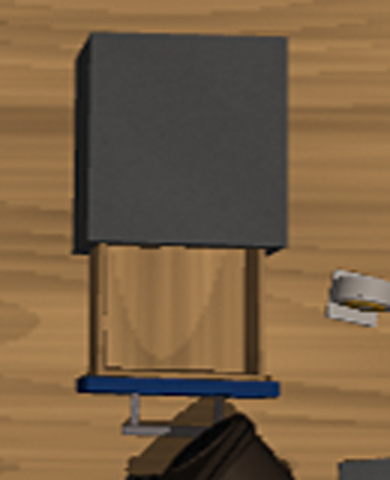

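```bash
python3 -m pendant '[[[-0.015,-0.004,0,0,0],[-0.03,-0.004,0,0,0],[-0.045,-0.004,0,0,0],[-0.06,-0.004,0,0,0],[-0.075,-0.004,0,0,0]]]'; python3 -m pendant '[[[-0.015,0,0,0,0],[-0.03,0,0,0,0],[-0.045,-0.001,0,0,0],[-0.058,-0.001,0,0,0],[-0.070,-0.001,0,0,0]]]'; python3 -m pendant '[[[-0.005,0,0,0,0],[-0.009,0,0,0,0],[-0.012,0,0,0,0],[-0.015,0,0,0,0],[-0.018,0,0,0,0]]]'
```

```text
clock: 41.82
position: [471.6, -311.7, 37.0]
tool_rot: [-0.005, 3.141, -0.001]
wrist_force: [-1.3, -1.0, 0.5]
width: -0.002
gripper_force: 0.7
clock: 42.45
position: [541.1, -312.5, 36.5]
tool_rot: [0.004, -3.141, 0.0]
wrist_force: [-1.2, -1.1, -0.3]
width: 0.0
gripper_force: 0.7
clock: 43.08
position: [558.2, -312.5, 36.7]
tool_rot: [0.004, -3.141, -0.0]
wrist_force: [-7.8, -1.4, 2.4]
width: -0.003
gripper_force: 4.0
```

```bash
python3 -m pendant '[[[-0.002,0,0,0,0],[-0.004,0,0,0,0],[-0.005,0,0,0,0],[-0.005,0,0,0,0]]]';  python3 -m pendant '[[[-0.001,0,0,0,0],[-0.002,0,0,0,0],[-0.003,0,0,0,0],[-0.003,0,0,0,0]]]'
```

```text
clock: 43.58
position: [558.2, -312.5, 36.6]
tool_rot: [0.007, -3.128, -0.005]
wrist_force: [-17.0, -0.9, 9.1]
width: -0.004
gripper_force: 8.7
clock: 44.08
position: [558.2, -312.4, 36.6]
tool_rot: [0.008, -3.12, -0.008]
wrist_force: [-26.8, -1.4, 15.0]
width: -0.0
gripper_force: 13.2
```

It's against the stop, with force rising and no motion. I'll back off and check.

```bash
python3 -m pendant '[[[0.008,0,0,0,0],[0.03,0,0,0,0],[0.06,0,0,0,0],[0.08,0,-0.05,0,0],[0.08,0,-0.1,0,0]]]'>/dev/null; python3 -m pendant '[[[0,-0.04,-0.05,0,0],[0,-0.08,-0.1,0,0],[0,-0.08,-0.1,0,0],[0,-0.08,-0.1,0,0],[0,-0.08,-0.1,0,0]]]'; python3 -c "
from pan import *
s=ctrl.snapshot('top'); save(s,'end.png',(200,90,480,250),2.8); panpose(s)
h=cv2.cvtColor(s['img'],cv2.COLOR_RGB2HSV); m=((h[...,0]>45)&(h[...,0]<90)&(h[...,1]>120)&(h[...,2]>50)); 
m2=(h[...,0]>5)&(h[...,0]<15)&(h[...,1]>180)&(h[...,2]>120); m2[:165]=0;m2[235:]=0;m2[:,:300]=0;m2[:,360:]=0
e=cv2.minEnclosingCircle(np.argwhere(m2)[:,::-1].astype(np.float32)); print(at_z(s,*e[0],18))"
```

```text
clock: 45.32
position: [486.1, -391.0, 234.3]
tool_rot: [0.005, -3.139, -0.005]
wrist_force: [0.5, 0.1, 0.7]
width: -0.001
gripper_force: 0.0
floor centroid [537.4 -14.3  22. ] circ [537.5 -14.1  22. ] r px 19.1 area 880
 dark [625.8 217.4  55. ] [43, 0, 13, 14, 93]
 dark [454.5 -45.4  55. ] [132, 56, 11, 19, 133]
[538.91951185 -13.43931482  18.        ]
```

View pics/end.png

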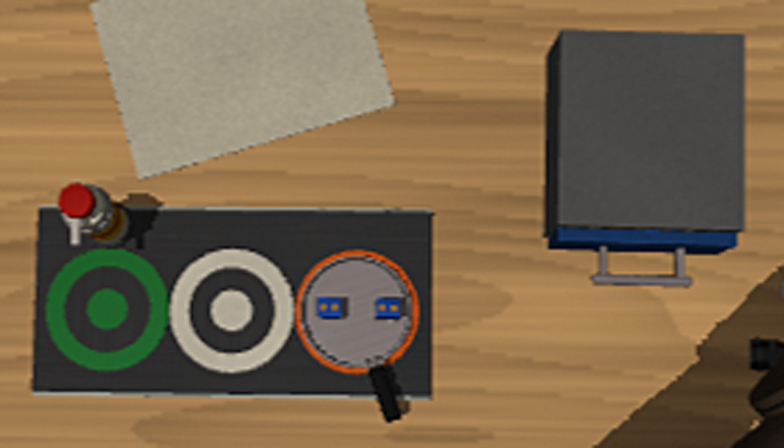

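The pan is centred on orange within 2 mm at (358,310), both blocks are in it, and the drawer is flush shut with no gap at (645,238). Handing in.

```bash
python3 -c "
from h import *
print(ctrl.finish_job())"
```

```text
the job is handed in; nothing more can be done
None
```

The job is done and handed in at about 45 s: the drawer held two blue blocks and both are in the pan, which was slid to green, the cap pressed fully and released, then slid to within about 2 mm of the orange mark's centre, and the drawer is fully shut.

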